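# Vent a water filter housing before it is opened for washing

### The arm

A 6-joint arm with a two-finger parallel gripper is mounted at the origin on a cart in front of the work surface, level with it; the furniture and walls round the work are solid. World frame = base frame: x ahead of the robot, y to its left, z up, the work surface at z = 0. Lengths are in mm, angles in rad, forces in N, time in s.
With the tool pointing down it reaches from about 350 to 875 mm from the base axis. Payload 4.2 kg.
Tool frame: the origin (TCP) lies midway between the tips of the shut fingers; the grasp point (between the pads) lies 19 mm behind it (arm.grip_point_offset is the distance from the TCP to the grasp point, in mm); y points along the fingers, z is the direction in which the jaws open and shut, and the axes are right-handed (so a half turn about y gives the same grasp; the last joint's range is limited). The gripper opens to 85 mm and grips with 20 to 120 N. Pads are 22 mm wide; open, the fingers measure 114 mm over their backs; the gripper's body (76 mm by 85 mm) begins 54 mm behind the grasp point. The pads swing forward as they close: fully open they stand 13 mm farther back than shut.
Start: joints at [-1.027, 0.385, 0.008, 0, -1.194, -0.259], TCP at [175.62, -599.797, 231.312] pointing down, gripper open.
Joint ranges: [-3.14, 3.14], [-1.21, 2.06], [-1.07, 1.41], [-3.16, 2.05], [-2.99, -0.16], [-3.1, 3.1]. Speed limits (rad/s): [2.79, 2.79, 3.14, 3.14, 3.14, 3.14].

### API

Orientations are given as a unit quaternion [x, y, z, w].
In Python, from bench import arm, optics, job_done, spotter gives the robot as it stands.
- The arm moves only by the tool jog_arm, never from a script. Its arguments are lists of equal length, an entry for each row: "translation": the shift along the tool's x, y, z in units of 50 mm (1.0 is 50 mm), a list of three; "rot": the turn, a rotation vector about the tool's x, y, z in units of 8 degrees (1.0 is 8 degrees), a list of three; "gripper": the opening, from 0 (shut) to 1 (fully open). A call has 1 to 20 rows; each row is the pose to reach, as a shift and turn from the pose measured when the call began, along the tool's axes at that moment; what a row does not reach only later rows make up. A row lasts 1/10 s, in which the tool goes at most 50 mm and 8.59 degrees, less where a joint would pass 70% of its speed; a pose out of reach is approached as far as the arm can. A call with a gripper value outside its range is refused whole. The fingers move at their own pace and stop on an object; the grip force is fixed at half the most. Time passes only in rows, so rows that repeat a pose let the fingers close. It gives the time, the measured TCP pose, the force and the opening at its end, in the units of the state.
- arm.read_state(): the state, without advancing time (a new reading comes with each control period).
- optics.get_image(name): name is "scene" or "top" or "wrist"; returns a dict with "frame" (400x640x3 uint8, red, green, blue), "mtx" (3x3 intrinsics, pixels), "xyz" and "attitude" of the camera in the world; the wrist camera has in their place "T_tool_cam" (4x4, takes a point from camera to tool coordinates, whose origin is the TCP and whose axes are the tool frame's). Camera axes: x right, y down, z forward; pixel columns grow to the right and rows downward; lengths in mm; the calibration is good to about 2 mm. The wrist camera is an equidistant fisheye: a pixel r from the principal point sees the ray r / f radians off the axis. A picture is of the moment at which its call begins: read the wrist's pose just before it. There is no depth.
- job_done(): hands the job in, once; it reports no verdict.
Trained networks look in the newest picture that a camera, given by its name, has taken for a name from the list of things; names that differ only in an ending like _2 or _b are one class to them, and where a whole thing is asked for, a point or a joint stands for the part that bears it (a point fixed in the world has none). Each returns a list of dicts, best first, with "score" (0 to 1); they miss things now and then, are a little off and sometimes report something else, mostly with a low value. They report only what shows in the picture. A call takes as long as a camera call. They do not tell look-alikes from the thing itself.
- spotter.look_for(camera, thing): "centre" ([x, y, z] in mm, in the coordinates of the camera as it stood for that picture, good to about 4 mm: the middle of the surface that is visible of it).
The state is a dict: "clock": time; "joints": joint angles; "joint_vel": joint speeds; "joint_efforts": joint torques, N m; "position": TCP position; "ee_rot": TCP orientation; "contact_force": force on the tool from outside, world axes, zero at the start; "wrist_torque": the same for the moment, N m; "gripper_width": finger opening in mm.
Only numpy, scipy, OpenCV 4.12 (cv2) and the standard library are available. Lean on these libraries where they do the work, as an engineer would, in place of code of your own. Each camera call takes 0.05 s, during which the arm holds its last target. There are 200 camera calls.

### The job

The water filter housing is to be opened and washed, so let off its trapped pressure first. Lift the locking lever out of the shut pocket, swing it round to the notch beside the one tall set screw and let it drop fully home there; then take the vent key from the white block, push the sunken vent plunger all the way in with the key's pin and let it spring back, and stand the key back in its hole, leaving the lever locked and the other things on the table where they are.

Things in the scene. Friction and masses are not known exactly. Their poses are not given: they have to be found in the camera images.
- filter_housing: filter housing, fixed to the table: steel bowl under a round grey cap (124 mm across, flat top 125 mm above the table), brass unions at its two sides (local +-y, out to 101 mm). Origin: centre of the underside, z up; its front is local -x.
- lever_axis (a point): centre of the cap top, axes as the housing's; the lever swings about its z. Round the front lies a steel arc, the index plate (54 to 68 mm from here, rim 14 mm up): notches at nominally 28, 4 and -20 degrees from local -x towards +y, each in line with a tapped hole, and a wide shut pocket from 50 to 76. It is clamped through slots and may stand up to 5 degrees off either way.
- lever_swing (a joint): swing of the locking lever, rad: the lever points 62 degrees minus this angle from the housing's local -x towards local +y; near 0 it is in the shut pocket, it grows as the lever swings to the right (counter-clockwise from above). Some friction; it stays where it is left.
- lever_lift (a joint): tip-up of the lever about a cross pin on the swing axis, 153 mm above the table, rad: 0 = home and level, about 0.12 = tooth resting on the rim between notches, 0.14 clears the rim, 0.4 limit. A spring presses it down with about 4 N at the grip. The tooth (7 mm wide, under the bar 61 mm from the axis) reaches 7 mm down into a notch about 12 mm wide.
- lever_grip (a point): middle of the lever's black grip, 130 mm from the swing axis, 153 mm above the table when level. The grip is a bar 70 mm long (95 to 165 mm from the axis), 18 mm wide, 16 mm high; point x points from the grip towards the axis, z up.
- lever_over_screws (a point): point on the lever's centre line 42 mm from the swing axis: it stands over the tapped hole whose notch the lever is in (within 5 mm or so).
- set_screw: the tall set screw: a steel thumb screw with a knurled head 16 mm across, standing 17 mm above the cap in one of three tapped holes 42 mm from the swing axis; the other two holes hold flat plugs. Origin: centre of its foot on the cap top.
- vent_bore (a point): the vent: a round steel boss on the cap, 33 mm across, behind and to the right of the stem, with a blind bore of 15 mm diameter. Origin: centre of the bore's mouth; local z points out of the bore along its axis, 27 degrees from vertical, leaning towards the housing's front. The plunger's face lies 32 mm below the mouth.
- vent_plunger: the brass vent plunger, 13 mm across, at the bottom of the bore; local z points out of the bore, origin 12 mm behind its face.
- vent_travel (a joint): how far the vent plunger is pushed in, m: 0 = out, 0.006 = fully in (spring, about 4.5 N when fully in).
- vent_key: the vent key, 130 mm long, 110 g: black round handle 21 mm thick from 55 to 130 mm above the tip, below it a steel pin 11 mm thick and 55 mm long. Origin: tip of the pin; local z points from the tip up through the handle. It stands in the block with its pin in the hole and the handle's shoulder on the block's top, tip 5 mm above the table.
- tool_block: white plastic block fixed to the table, 140 (local x) by 60 by 60 mm, origin centre of its underside. A marker pen stands fixed in the hole at local x = +40 mm and rises to 151 mm; the key's hole is at local x = -40 mm.
- key_hole (a point): mouth of the key's hole in the block's top, 60 mm above the table; the hole is upright, 15.5 mm in diameter and goes right through.
- gasket_1: black rubber ring lying flat, 72 mm; bystander, origin its underside
- brass_elbow: brass pipe elbow, 44 mm; bystander
- ptfe_tape: roll of thread tape lying flat, 54 mm; bystander
- tamper: coffee tamper standing on its steel foot, 58 mm wide, 90 mm high, black knob; bystander
- cup_1: small blue-grey cup, 52 mm high; bystander
- blue_box: small carton, 50 x 78 x 38 mm; bystander
- basket_1: steel filter basket standing on its floor, 69 mm; bystander
Mind the look-alikes: they are no part of the job. There is more than one size of the tool_block; the job needs the larger. Several things have the shape of the vent_key; the one meant has the colours described above.

How it is judged (in metres and radians):
On the way, in this order (a step that is already met when the one before it is completed fails the run):
1. the lever has been swung to the notch on the tall set screw's line and has dropped fully home in it (horizontal distance between lever_over_screws and set_screw below 0.009 m and value of joint lever_lift below 0.03 rad), for 0.3 s.
2. the vent plunger is pushed fully in by the vent key (value of joint vent_travel above 0.0048 m and contact force between vent_key and vent_plunger above 1 N), for 0.2 s.
At the end, for the whole second after the job is handed in: Lever locked in the set screw's notch (centre line within 9 mm of the screw, tipped up under 0.03 rad); plunger sprung back (within 1 mm); vent key at rest and upright (within 0.12 rad) in its hole in the white block, shoulder on the block to within 4 mm (all of step 1 and value of joint vent_travel below 0.001 m and z of vent_key in the frame of tool_block below 0.009 m and horizontal distance between vent_key and key_hole below 0.008 m and angle between vent_key's own z axis and vertical below 0.12 rad and linear speed of vent_key below 0.02 m/s); the robot touches nothing.
It fails at once if the vent is pressed while the lever is not locked in the set screw's notch (value of joint vent_travel above 0.002 m and not (horizontal distance between lever_over_screws and set_screw below 0.009 m and value of joint lever_lift below 0.04 rad)).
It fails at once if a finger instead of the key presses the plunger (contact force between the fingers and vent_plunger above 0.5 N).
It fails at once if a bystander is moved from its place by more than 30 mm (distance of any of gasket_1, brass_elbow, ptfe_tape, tamper, cup_1, blue_box, basket_1 from where it was at the start of the episode above 0.03 m).
It also fails if it takes over 66 s, if anything falls off the work surface, if the arm or the gripper's body presses on something with over 40 N, if the wrist force passes 120 N, or if a joint passes its speed limit or range.

## Working session

There is one attempt and no reset: what is moved stays moved. The work goes in short steps, Python scripts to look and compute and a tool call to move; the robot and the scene stay as the last step left them, time stands still between calls to the robot, and variables do not carry over. Pictures are saved under pics/ and viewed, about 8 in all and at most 12, crops included, and the job is handed in when it is done.

Besides the shell and the picture viewer there is one more tool, called after ">>>" in YAML: its name, and indented under it one key for each argument. jog_arm: Moves the arm, as the interface text tells. Its arguments: {"type":"object","properties":{"translation":{"type":"array"},"rot":{"type":"array"},"gripper":{"type":"array"}},"required":["translation","rot","gripper"]}

```bash
ls; mkdir -p pics
cat > h.py <<'E'
import numpy as np, cv2
from scipy.spatial.transform import Rotation as R
from bench import arm, optics, job_done, spotter
def cam(name):
    s=arm.read_state(); im=optics.get_image(name)
    if name=='wrist':
        T=np.array(im['T_tool_cam']); Rt=R.from_quat(s['ee_rot']).as_matrix()
        im['Rw']=Rt@T[:3,:3]; im['p']=np.array(s['position'])+Rt@T[:3,3]
    else:
        a=np.array(im['attitude']); im['Rw']=R.from_quat(a).as_matrix() if a.size==4 else a.reshape(3,3); im['p']=np.array(im['xyz'])
    im['name']=name
    return im
def w(im,c): return im['Rw']@np.array(c)+im['p']
def pix(im,P):
    c=im['Rw'].T@(np.array(P,float)-im['p']); K=np.array(im['mtx'])
    if im['name']=='wrist':
        th=np.arctan2(np.hypot(c[0],c[1]),c[2]); r=np.hypot(c[0],c[1])+1e-9
        return np.array([K[0,2]+K[0,0]*th*c[0]/r,K[1,2]+K[1,1]*th*c[1]/r])
    return (K@c/c[2])[:2]
def ray(im,uv,z):
    K=np.array(im['mtx']); a=(uv[0]-K[0,2])/K[0,0]; b=(uv[1]-K[1,2])/K[1,1]
    if im['name']=='wrist':
        t=np.hypot(a,b)+1e-9; d=np.array([np.sin(t)*a/t,np.sin(t)*b/t,np.cos(t)])
    else: d=np.array([a,b,1])
    d=im['Rw']@d; return im['p']+d*(z-im['p'][2])/d[2]
def save(im,n,box=None,k=1):
    f=im['frame'][...,::-1]
    if box: f=f[box[1]:box[3],box[0]:box[2]]
    cv2.imwrite('pics/'+n,cv2.resize(f,None,fx=k,fy=k,interpolation=cv2.INTER_CUBIC))
E
python3 - <<'E'
from h import *
print(arm.read_state())
fr=[]
for n in ['top','scene']:
    im=cam(n); fr.append(im['frame']); print(n,np.array(im['mtx']).tolist(),im['xyz'],im['attitude'])
    for t in ['filter_housing','lever_grip','set_screw','vent_bore','vent_key','tool_block','gasket_1','brass_elbow','ptfe_tape','tamper','cup_1','blue_box','basket_1','vent_plunger']:
        for d in spotter.look_for(n,t)[:4]: 
            P=w(im,d['centre']); print(t,round(d['score'],2),P.round(0),pix(im,P).round(0))
    save(im,n+'0.png',k=1.25)
E
```

```text
pics
{'clock': 0.0, 'joints': array([-1.02742661e+00,  3.85581585e-01,  6.62194000e-03, -5.08826564e-04,
       -1.19401239e+00, -2.58583994e-01]), 'joint_vel': array([ 7.68349633e-04, -1.73604705e-03, -6.66274769e-04, -1.35955100e-03,
        1.46553907e-05, -8.00871126e-04]), 'joint_efforts': array([-8.30057361e-04, -3.92287874e+01,  1.88397700e+01,  4.18613791e+00,
       -4.67050209e-03,  6.64499368e-06]), 'position': array([ 175.43920213, -599.25743065,  230.20350628]), 'ee_rot': array([-0.69918584, -0.10013499,  0.10042759,  0.70073279]), 'contact_force': array([-0.40936657,  0.39191912, -0.74404326]), 'wrist_torque': array([-0.03699849,  0.036524  , -0.01979967]), 'gripper_width': 85.56395647383684}
top [[393.82429858633583, 0.0, 313.9367623411239], [0.0, 393.82429858633583, 191.56181316264843], [0.0, 0.0, 1.0]] [ 472.23019025  -15.34851709 1099.1592672 ] [ 0.70796469 -0.70394238  0.03388306 -0.04585918]
filter_housing 0.6 [653.   3. 126.] [314. 164.]
filter_housing 0.28 [ 387. -229.   36.] [401. 269.]
lever_grip 0.82 [628.  79. 159.] [282. 171.]
vent_bore 0.69 [659.   8. 129.
[... 1109 characters left out ...]
rew 0.47 [618. -12. 143.] [292. 180.]
vent_bore 0.77 [634.  22. 114.] [279. 194.]
vent_key 0.61 [507. 280. 104.] [249. 276.]
vent_key 0.57 [476. 193.  89.] [287. 263.]
tool_block 0.96 [549. 284.  57.] [235. 285.]
gasket_1 0.57 [437.  52.   9.] [336. 261.]
brass_elbow 0.67 [738. 190.  18.] [208. 242.]
ptfe_tape 0.56 [ 392. -101.   11.] [382. 234.]
tamper 0.77 [ 552. -267.   30.] [362. 180.]
cup_1 0.74 [636.  22. 111.] [278. 195.]
cup_1 0.71 [722. 296.  36.] [179. 263.]
blue_box 0.88 [ 377. -223.   42.] [409. 203.]
blue_box 0.54 [ 394. -102.   12.] [382. 233.]
blue_box 0.39 [440.  55.   7.] [335. 262.]
basket_1 0.63 [ 720. -271.   13.] [317. 167.]
vent_plunger 0.53 [628.  52. 158.] [272. 186.]
```

View pics/top0.png

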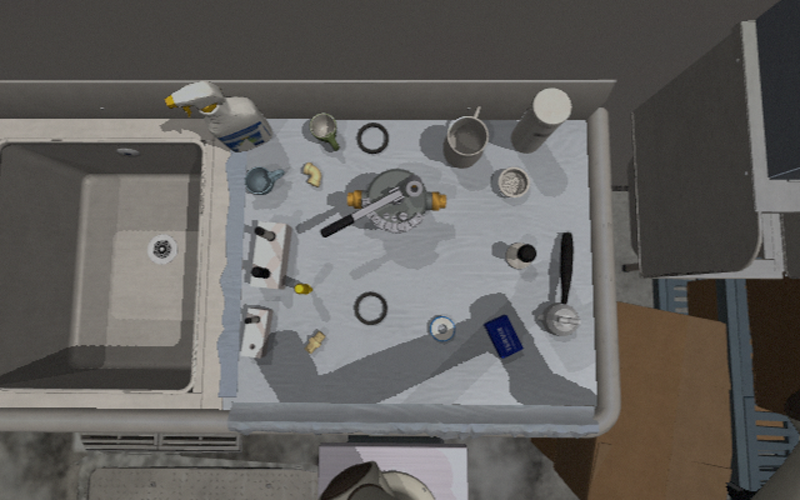

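View pics/scene0.png

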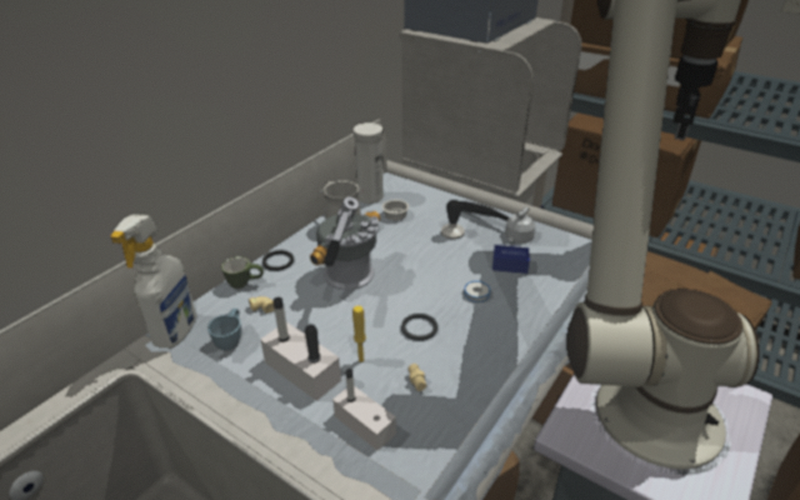

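The top view shows the larger block at about (219,200), with two standing tools on it. The candidates for the key are:
- **(210,218):** all-black handle, the likely key.
- **(212,186):** grey body with a black top, the marker pen.
- **(243,231):** yellow screwdriver-like tool on the table.
- **(200,257):** pin in the smaller block.

I choose (210,218) and will check it close up.

The lever points front-left, with its grip at about (270,180).

```bash
cat >> h.py <<'E'
def down(yaw,tilt=0):
    "tool y down, z (jaw axis) horizontal at heading yaw"
    y=np.array([0,0,-1.]); z=np.array([np.cos(yaw),np.sin(yaw),0]); return R.from_matrix(np.c_[np.cross(y,z),y,z])
def go(P,Rt,s=None,pr=True):
    s=s or arm.read_state(); R0=R.from_quat(s['ee_rot']); t=R0.inv().apply(np.array(P)-s['position'])/50
    r=(R0.inv()*Rt).as_rotvec()/np.radians(8)
    if pr: print('t',t.round(3).tolist(),'r',r.round(3).tolist(),'rows>=',max(np.linalg.norm(t),np.linalg.norm(r)/1.07).round(1))
    return t,r
E
python3 - <<'E'
from h import *
s=arm.read_state(); m=R.from_quat(s['ee_rot']).as_matrix(); print(m.round(2))
im=cam('wrist'); print(np.array(im['T_tool_cam']).round(2), im['mtx'])
yaw=np.arctan2(m[1,2],m[0,2]); print(yaw)
go([560,20,380],down(yaw));
E
```

```text
[[ 0.96 -0.   -0.28]
 [ 0.28  0.    0.96]
 [ 0.   -1.    0.  ]]
[[   0.      0.96    0.29  -72.54]
 [   0.     -0.29    0.96 -141.88]
 [   1.     -0.     -0.      1.31]
 [   0.      0.      0.      1.  ]] [[309.70691629   0.         318.8781837 ]
 [  0.         309.70691629 198.37745137]
 [  0.           0.           1.        ]]
1.8555819602046928
t [10.861, -2.973, 9.737] r [-0.0, 0.0, -0.0] rows>= 14.9
```

>>> jog_arm:
  translation:
    - [5,-3,4]
    - [10.9,-3,9.7]
    - [10.9,-3,9.7]
    - [10.9,-3,9.7]
    - [10.9,-3,9.7]
    - [10.9,-3,9.7]
    - [10.9,-3,9.7]
    - [10.9,-3,9.7]
    - [10.9,-3,9.7]
    - [10.9,-3,9.7]
    - [10.9,-3,9.7]
    - [10.9,-3,9.7]
    - [10.9,-3,9.7]
    - [10.9,-3,9.7]
    - [10.9,-3,9.7]
    - [10.9,-3,9.7]
    - [10.9,-3,9.7]
    - [10.9,-3,9.7]
  rot:
    - [0,0,0]
    - [0,2,0]
    - [0,2,0]
    - [0,2,0]
    - [0,2,0]
    - [0,2,0]
    - [0,2,0]
    - [0,2,0]
    - [0,2,0]
    - [0,2,0]
    - [0,2,0]
    - [0,2,0]
    - [0,2,0]
    - [0,2,0]
    - [0,2,0]
    - [0,2,0]
    - [0,2,0]
    - [0,2,0]
  gripper: [1,1,1,1,1,1,1,1,1,1,1,1,1,1,1,1,1,1]

```text
clock: 3.35
position: [561.9, 18.3, 381.2]
ee_rot: [0.707, 0.002, -0.002, -0.707]
contact_force: [0.1, 0.1, 0.6]
gripper_width: 85.5
```

Run:
```python
from h import *
s=arm.read_state(); print(s['position'],s['clock'],R.from_quat(s['ee_rot']).as_matrix().round(2))
im=cam('wrist')
for t in ['filter_housing','lever_grip','set_screw','vent_bore','vent_key','tool_block','lever_over_screws']:
    for d in spotter.look_for('wrist',t)[:3]:
        P=w(im,d['centre']); print(t,round(d['score'],2),P.round(0),pix(im,P).round(0))
save(im,'w1.png',k=1.25)
```

```text
[561.93791013  18.27417485 381.24775831] 3.35 [[ 1.   -0.   -0.01]
 [ 0.01 -0.    1.  ]
 [-0.   -1.   -0.  ]]
filter_housing 0.9 [650.   4. 121.] [308. 226.]
lever_grip 0.97 [622.  74. 156.] [362. 216.]
lever_grip 0.75 [446.  54.   9.] [340.  83.]
lever_grip 0.38 [648.  10. 127.] [312. 227.]
set_screw 0.56 [625. -16. 138.] [292. 214.]
vent_bore 0.91 [651.   9. 127.] [311. 229.]
vent_bore 0.31 [559. 256.  60.] [464. 159.]
vent_key 0.65 [515. 262. 112.] [485. 136.]
vent_key 0.56 [481. 178. 112.] [435. 108.]
vent_key 0.18 [562. 249.  60.] [461. 161.]
tool_block 0.77 [395. 288.  45.] [481.  63.]
tool_block 0.71 [562. 252.  60.] [462. 161.]
tool_block 0.4 [621.  76. 156.] [363. 215.]
lever_over_screws 0.9 [620.  74. 157.] [362. 215.]
```

View pics/w1.png

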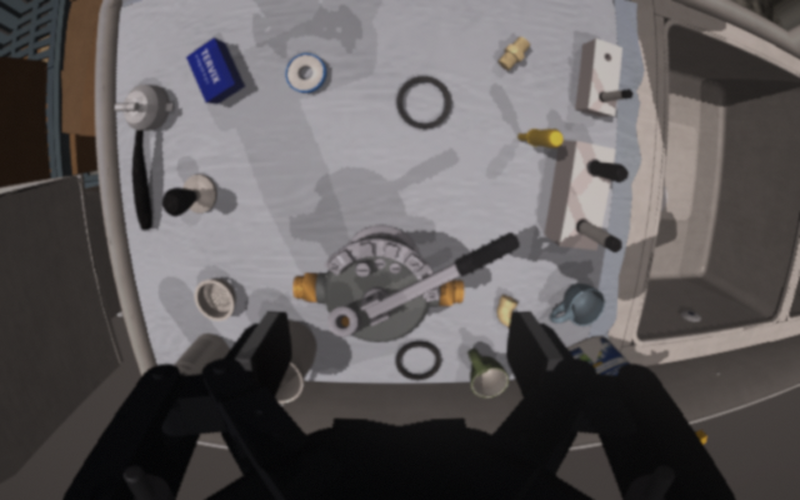

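The wrist view shows the following (800-px view coordinates):
- **Lever:** runs from the stem at about (370,305) to the grip at (487,257).
- **Boss with bore:** about (345,318).
- **Index arc:** about (380,250), with plugs and screw near (360..400,265).
- **Big block:** key with black handle at (607,170), grey marker at (598,236).

Next I take a closer look at the cap.

>>> jog_arm:
  translation:
    - [0.6,2.0,-0.3]
    - [0.6,2.0,-0.3]
    - [0.6,2.0,-0.3]
    - [0.6,2.0,-0.3]
    - [0.6,2.0,-0.3]
  rot:
    - [0,0,0]
    - [0,0,0]
    - [0,0,0]
    - [0,0,0]
    - [0,0,0]
  gripper: [1,1,1,1,1]

```text
clock: 4.25
position: [593.3, 3.5, 284.2]
ee_rot: [-0.707, -0.003, 0.0, 0.707]
contact_force: [-0.4, 1.2, -0.1]
gripper_width: 85.5
```

Run:
```python
from h import *
im=cam('wrist')
for t in ['filter_housing','lever_grip','set_screw','vent_bore','vent_plunger']:
    for d in spotter.look_for('wrist',t)[:3]:
        P=w(im,d['centre']); print(t,round(d['score'],2),P.round(0),pix(im,P).round(0))
import pickle; pickle.dump(im,open('w2.pkl','wb'))
save(im,'w2.png',(200,130,440,310),k=3.3)
```

```text
filter_housing 0.56 [649.   1. 123.] [316. 232.]
lever_grip 0.8 [622.  75. 157.] [393. 220.]
set_screw 0.66 [ 391. -224.   31.] [154.  26.]
set_screw 0.56 [622. -17. 143.] [296. 215.]
set_screw 0.19 [692. -44. 132.] [275. 271.]
vent_bore 0.57 [517. 264. 108.] [534. 120.]
vent_plunger 0.53 [652.   5. 122.] [319. 234.]
```

View pics/w2.png

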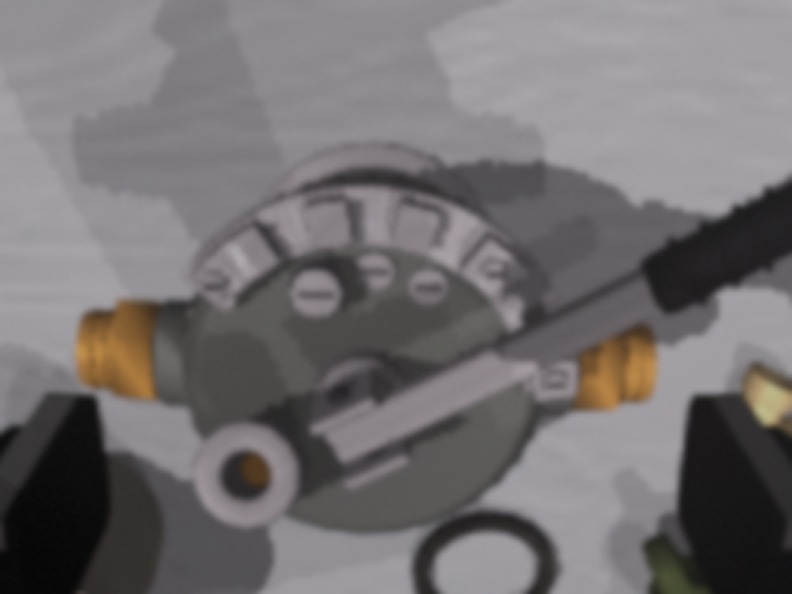

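The close view shows the tall thumb screw at crop (317,292), with two flat plugs at (375,270) and (427,287). So the target is the right-hand hole, nominally −20°. The boss bore is at (247,475).

Run:
```python
from h import *
import pickle; im=pickle.load(open('w2.pkl','rb'))
f=lambda x,y,z: ray(im,(200+x/3.3,130+y/3.3),z)[:2]
rim=np.array([f(*p,125) for p in [(187,385),(205,450),(300,515),(390,532),(470,505),(533,430)]])
# circle fit, r=62
from scipy.optimize import least_squares as ls
c=ls(lambda c:np.hypot(*(rim-c).T)-62,[650,0]); print('cap c',c.x,c.fun.round(1)); C=c.x
for n,p in dict(tall=(317,292,142),pl1=(375,270,127),pl2=(427,287,127)).items():
    q=f(*p); d=q-C; print(n,q.round(1),'r',np.hypot(*d).round(1),'ang',np.degrees(np.arctan2(d[1],-d[0])).round(1))
a,b=f(80,345,85),f(655,365,85); print('unions',a,b,(a+b)/2,np.hypot(*(b-a)),'yaw',np.degrees(np.arctan2(-(b-a)[0],(b-a)[1])))
for p in [(648,280,161),(722,240,169-8),(785,215,161),(500,362,158),(335,445,160)]:
    q=f(*p); d=q-C; print('lever',q.round(1),np.degrees(np.arctan2(d[1],-d[0])).round(1))
for z in (140,150,160): print('bore',z,f(247,475,z).round(1))
```

```text
cap c [660.34482644  -3.37742561] [-2.2  1.1 -1.2  1.3  0.5 -2.3]
tall [626.6 -17.6] r 36.6 ang -22.8
pl1 [ 6.249e+02 -6.000e-01] r 35.6 ang 4.5
pl2 [630.4  15.6] r 35.5 ang 32.4
unions [ 670.56623994 -112.22892433] [677.36405544 103.39476136] [673.96514769  -4.41708148] 215.730814038539 yaw -1.8057254523488013
lever [615.8  76.7] 60.9
lever [604.   97.6] 60.8
lever [596.5 116.2] 61.9
lever [642.   35.9] 65.0
lever [668.4 -12. ] -133.1
bore 140 [691.4 -42.1]
bore 150 [685.4 -40.5]
bore 160 [679.4 -38.9]
```

>>> jog_arm:
  translation:
    - [0.6,-0.9,-0.1]
    - [2.7,-0.9,-0.1]
    - [2.7,-0.9,-0.1]
    - [2.7,-0.9,-0.1]
    - [2.7,-0.9,-0.1]
    - [2.7,-0.9,-0.1]
    - [2.7,-0.9,-0.1]
  rot:
    - [0,0,0]
    - [0,0,0]
    - [0,0,0]
    - [0,0,0]
    - [0,0,0]
    - [0,0,0]
    - [0,0,0]
  gripper: [1,1,1,1,1,1,1]

```text
clock: 5.25
position: [726.3, -0.7, 330.2]
ee_rot: [-0.707, -0.004, 0.0, 0.707]
contact_force: [-0.3, -0.4, 0.9]
gripper_width: 85.2
```

Run:
```python
from h import *
im=cam('wrist'); print(im['p'])
import pickle; pickle.dump(im,open('w3.pkl','wb'))
u=pix(im,[664,10,130]); print(u); u0,v0=int(u[0])-120,int(u[1])-90; print(u0,v0)
save(im,'w3.png',(u0,v0,u0+240,v0+180),k=3.3)
```

```text
[6.52717717e+02 1.69119531e-01 4.71762788e+02]
[327.7061206  117.29485449]
207 27
```

View pics/w3.png

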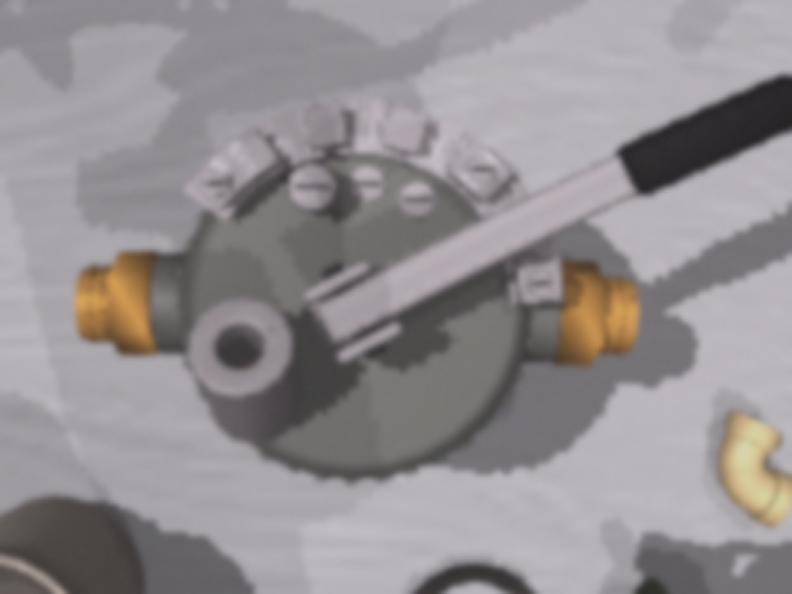

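```bash
cat >> h.py <<'E'
def tri(obs):
    A=np.zeros((3,3));b=np.zeros(3)
    for im,uv in obs:
        d=ray(im,uv,0)-im['p']; d/=np.linalg.norm(d); M=np.eye(3)-np.outer(d,d); A+=M;b+=M@im['p']
    x=np.linalg.solve(A,b); return x,[np.linalg.norm(pix(i,x)-np.array(u)).round(2) for i,u in obs]
E
python3 - <<'E'
from h import *
import pickle; a=pickle.load(open('w2.pkl','rb'));b=pickle.load(open('w3.pkl','rb'))
A=lambda x,y:(a,(200+x/3.3,130+y/3.3)); B=lambda x,y:(b,(207+x/3.3,27+y/3.3))
for n,p,q in [('tall',(317,292),(313,187)),('pl1',(375,270),(367,183)),('pl2',(427,287),(416,198)),('bore',(247,475),(240,347)),('uL',(80,345),(76,303)),('uR',(655,367),(638,316)),('gripstart',(650,282),(632,172)),('inner end',(338,443),(335,322))]:
    x,r=tri([A(*p),B(*q)]); print(n,x.round(1),r)
g=lambda x,y,z: ray(b,B(x,y)[1],z)[:2]
for n,p,z in [('tall',(313,187),142),('pl1',(367,183),127),('pl2',(416,198),127),('uL',(76,303),90),('uR',(638,316),90),('gs',(632,172),161),('bar',(490,246),160)]: print(n,g(*p,z).round(1))
rim=np.array([g(*p,125) for p in [(187,300),(275,462),(355,476),(440,455),(525,330)]])
from scipy.optimize import least_squares as ls
c=ls(lambda c:np.hypot(*(rim-c).T)-62,[650,0]); print('cap c',c.x,c.fun.round(1))
E
```

```text
tall [627.6 -17.7 139.5] [np.float64(0.01), np.float64(0.01)]
pl1 [ 6.252e+02 -6.000e-01  1.260e+02] [np.float64(0.02), np.float64(0.02)]
pl2 [630.3  15.7 127.4] [np.float64(0.03), np.float64(0.03)]
bore [677.7 -38.5 162.9] [np.float64(0.13), np.float64(0.13)]
uL [ 664.8 -108.2   98. ] [np.float64(0.33), np.float64(0.32)]
uR [668.8  97.9 105.2] [np.float64(0.22), np.float64(0.21)]
gripstart [620.6  81.7 149.8] [np.float64(1.26), np.float64(1.17)]
inner end [670.7 -10.8 154.6] [np.float64(0.61), np.float64(0.6)]
tall [627.8 -17.6]
pl1 [ 6.253e+02 -5.000e-01]
pl2 [630.3  15.7]
uL [ 665.  -110.9]
uR [669.5 102.2]
gs [621.6  80.1]
bar [646.6  36.7]
cap c [663.8583706   -3.98437132] [-4.6  1.4 -0.2 -0.5 -3.8]
```

Run:
```python
from h import *
import pickle; b=pickle.load(open('w3.pkl','rb')); a=pickle.load(open('w2.pkl','rb'))
out=[]
for im,(u0,v0) in ((a,(250,175)),(b,(255,50))):
    f=cv2.resize(np.ascontiguousarray(im['frame'][v0:v0+45,u0:u0+115,::-1]),None,fx=6.8,fy=6.8,interpolation=cv2.INTER_CUBIC)
    for an in (-18.9,5.1,29.1):
        for r,z,col in ((54,139,(0,0,255)),(68,139,(0,0,255)),(54,132,(0,255,0)),(68,132,(0,255,0))):
            t=np.radians(an); p=pix(im,[667.1-r*np.cos(t),-4.4+r*np.sin(t),z]); cv2.circle(f,tuple(((p-[u0,v0]+.5)*6.8).astype(int).tolist()),3,col,-1)
    out.append(f)
cv2.imwrite('pics/n1.png',np.vstack(out)[:600,:800])
```

```text
(no output)
```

View pics/n1.png

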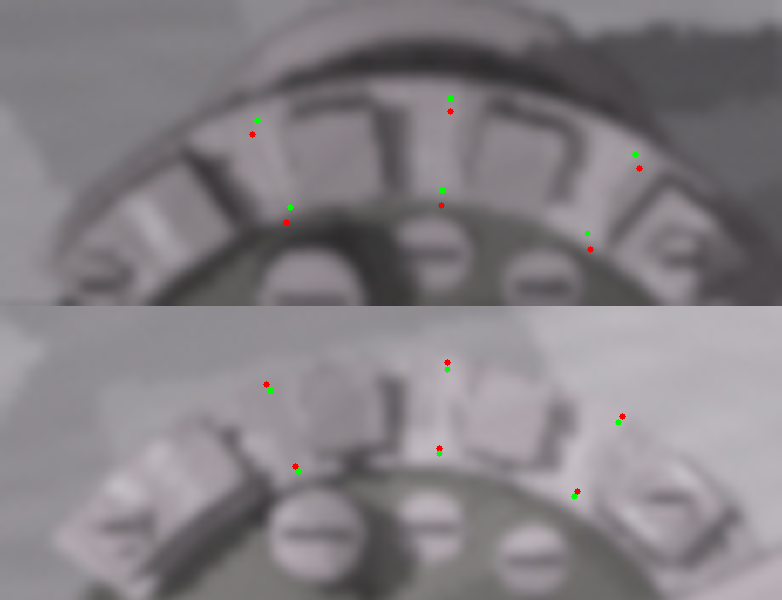

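The notches match my marks, shifted about 2° towards negative angles. The heights I measured also fit: screw top 139.5, plugs 126, bore mouth 163. So the axis is near (667,−4), the lever is at 62.5°, and the target angle is about −21°.

```bash
cat >> h.py <<'E'
C=np.array([667.1,-4.4])
def lev(a,phi,off=19,r=130,up=0):
    a=np.radians(a); e=np.array([-np.cos(a),np.sin(a),0]); k=np.array([0,0,1.])
    x=-(np.cos(phi)*e+np.sin(phi)*k); y=-(np.cos(phi)*k-np.sin(phi)*e); z=np.cross(x,y)
    g=np.r_[C,153+up]-r*x
    return g+off*y, R.from_matrix(np.c_[x,y,z])
E
python3 - <<'E'
from h import *
print(arm.grip_point_offset, arm.read_state()['joints'].round(2))
P,Q=lev(62.5,0,up=110); print(P); go(P,Q); P,Q=lev(62.5,0); go(P,Q)
E
```

```text
18.700000000000003 [ 0.22  0.53  0.48  0.   -1.52 -1.79]
[607.07268028 110.91140831 244.        ]
t [-2.381, 1.718, 2.243] r [-0.026, 7.852, 0.029] rows>= 7.3
t [-2.392, 3.918, 2.241] r [-0.026, 7.852, 0.029] rows>= 7.3
```

>>> jog_arm:
  translation:
    - [-2.38,1.7,2.24]
    - [-2.38,1.7,2.24]
    - [-2.38,1.7,2.24]
    - [-2.38,1.7,2.24]
    - [-2.38,1.7,2.24]
    - [-2.38,1.7,2.24]
    - [-2.38,1.7,2.24]
    - [-2.38,1.7,2.24]
    - [-2.38,1.7,2.24]
    - [-2.39,2.6,2.24]
    - [-2.39,3.5,2.24]
    - [-2.39,3.92,2.24]
    - [-2.39,3.92,2.24]
    - [-2.39,3.92,2.24]
  rot:
    - [0,1,0]
    - [0,2,0]
    - [0,3,0]
    - [0,4,0]
    - [0,5,0]
    - [0,6,0]
    - [0,7,0]
    - [0,7.85,0]
    - [0,7.85,0]
    - [0,7.85,0]
    - [0,7.85,0]
    - [0,7.85,0]
    - [0,7.85,0]
    - [0,7.85,0]
  gripper: [1,1,1,1,1,1,1,1,1,1,1,1,1,1]

```text
clock: 6.7
position: [608.4, 109.5, 135.4]
ee_rot: [-0.603, 0.365, -0.367, 0.607]
contact_force: [-0.4, 0.2, 0.7]
gripper_width: 85.1
```

Run:
```python
from h import *
P,Q=lev(62.5,0); print(P); go(P,Q); print(arm.read_state()['contact_force'],arm.read_state()['joints'])
im=cam('wrist'); f=np.ascontiguousarray(im['frame'][...,::-1])
for r in (95,130,165):
    for s in (-9,9):
        a=np.radians(62.5); e=np.array([-np.cos(a),np.sin(a),0]); n=np.array([e[1],-e[0],0]); p=np.r_[C,161]+r*e+s*n
        cv2.circle(f,tuple(pix(im,p).astype(int).tolist()),2,(0,0,255),-1)
cv2.imwrite('pics/w4.png',f)
```

```text
[607.07268028 110.91140831 134.        ]
t [-0.036, 0.028, -0.01] r [-0.049, 0.024, -0.005] rows>= 0.1
[-0.38687737  0.16910371  0.66279712] [ 4.39091720e-01  4.49992419e-01 -1.43848739e-01 -1.26967828e-03
 -9.70123424e-01 -3.09666467e+00]
```

View pics/w4.png

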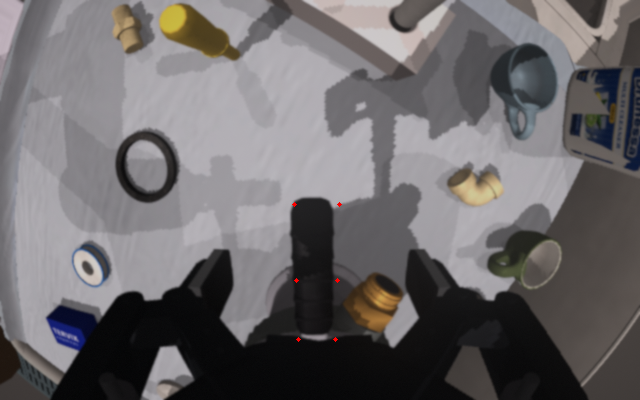

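The wrist view shows the grip at (313,265), between the fingers and about 4 px left of my marks. That puts the lever at about 61.7°. I close on it with that small correction.

>>> jog_arm:
  translation:
    - [-0.03,0.0,-0.04]
    - [-0.03,0.0,-0.04]
    - [-0.03,0.0,-0.04]
    - [-0.03,0.0,-0.04]
    - [-0.03,0.0,-0.04]
    - [-0.03,0.0,-0.04]
    - [-0.03,0.0,-0.04]
    - [-0.03,0.0,-0.04]
  rot:
    - [0,-0.1,0]
    - [0,-0.1,0]
    - [0,-0.1,0]
    - [0,-0.1,0]
    - [0,-0.1,0]
    - [0,-0.1,0]
    - [0,-0.1,0]
    - [0,-0.1,0]
  gripper: [0.6,0.3,0.1,0,0,0,0,0]

```text
clock: 7.55
position: [606.1, 110.1, 136.3]
ee_rot: [-0.605, 0.361, -0.363, 0.61]
contact_force: [-3.2, -0.6, 3.0]
gripper_width: 16.8
```

Run:
```python
from h import *
s=arm.read_state(); print(s['gripper_width'],s['contact_force'],s['joints'].round(2))
P=s['position']; d=P[:2]-C; print(np.degrees(np.arctan2(d[1],-d[0])),np.hypot(*d))
r=np.hypot(*d); off=153-P[2]
T=[];W=[]
a0=np.degrees(np.arctan2(d[1],-d[0]))
for phi,a in [(0.07,a0),(0.14,a0),(0.21,a0)]+[(0.22,x) for x in np.linspace(a0,-21.2,14)[1:]]:
    t,w_=go(*lev(a,phi,off,r),s,False); T.append(t.round(2).tolist());W.append(w_.round(2).tolist())
print(T);print(W)
```

```text
16.807730565624087 [-3.19487784 -0.57020551  3.00801997] [ 0.44  0.45 -0.15 -0.   -0.97 -3.09]
61.959685114218466 129.7065651077657
[[-0.02, -0.18, 0.0], [-0.02, -0.37, 0.0], [-0.01, -0.55, 0.0], [0.0, -0.58, -0.29], [0.05, -0.58, -0.57], [0.13, -0.58, -0.85], [0.24, -0.58, -1.12], [0.37, -0.59, -1.38], [0.54, -0.59, -1.62], [0.73, -0.59, -1.84], [0.95, -0.59, -2.03], [1.18, -0.59, -2.2], [1.43, -0.59, -2.35], [1.7, -0.6, -2.46], [1.98, -0.6, -2.55], [2.26, -0.6, -2.6]]
[[-0.06, 0.05, 0.5], [-0.05, 0.06, 1.0], [-0.05, 0.06, 1.5], [-0.14, -0.74, 1.57], [-0.23, -1.53, 1.57], [-0.32, -2.33, 1.57], [-0.4, -3.13, 1.56], [-0.49, -3.92, 1.55], [-0.58, -4.72, 1.53], [-0.67, -5.52, 1.51], [-0.75, -6.31, 1.49], [-0.84, -7.11, 1.47], [-0.93, -7.9, 1.44], [-1.02, -8.7, 1.4], [-1.1, -9.5, 1.37], [-1.19, -10.29, 1.33]]
```

>>> jog_arm:
  translation:
    - [-0.02,-0.18,0]
    - [-0.02,-0.37,0]
    - [-0.01,-0.55,0]
    - [0,-0.58,-0.29]
    - [0.05,-0.58,-0.57]
    - [0.13,-0.58,-0.85]
    - [0.24,-0.58,-1.12]
    - [0.37,-0.59,-1.38]
    - [0.54,-0.59,-1.62]
    - [0.73,-0.59,-1.84]
    - [0.95,-0.59,-2.03]
    - [1.18,-0.59,-2.2]
    - [1.43,-0.59,-2.35]
    - [1.7,-0.6,-2.46]
    - [1.98,-0.6,-2.55]
    - [2.26,-0.6,-2.6]
    - [2.26,-0.6,-2.6]
    - [2.26,-0.6,-2.6]
  rot:
    - [0,0,0.5]
    - [0,0,1.0]
    - [0,0,1.5]
    - [-0.14,-0.74,1.57]
    - [-0.23,-1.53,1.57]
    - [-0.32,-2.33,1.57]
    - [-0.4,-3.13,1.56]
    - [-0.49,-3.92,1.55]
    - [-0.58,-4.72,1.53]
    - [-0.67,-5.52,1.51]
    - [-0.75,-6.31,1.49]
    - [-0.84,-7.11,1.47]
    - [-0.93,-7.9,1.44]
    - [-1.02,-8.7,1.4]
    - [-1.1,-9.5,1.37]
    - [-1.19,-10.29,1.33]
    - [-1.19,-10.29,1.33]
    - [-1.19,-10.29,1.33]
  gripper: [0,0,0,0,0,0,0,0,0,0,0,0,0,0,0,0,0,0]

```text
clock: 9.35
position: [543.9, -52.4, 164.3]
ee_rot: [0.705, 0.051, -0.207, -0.676]
contact_force: [-4.1, -4.0, 0.6]
gripper_width: 16.7
```

Run:
```python
from h import *
s=arm.read_state(); print(s['gripper_width'],s['contact_force'],s['joints'].round(2))
m=R.from_quat(s['ee_rot']).as_matrix(); g=s['position']-16.7*m[:,1]; d=g[:2]-C
print('a',np.degrees(np.arctan2(d[1],-d[0])),np.hypot(*d),g, 'phi',np.arcsin(-m[2,0]))
T=[];W=[]
for phi in (.17,.13,.1,.06,.03,0,-0.01):
    t,w_=go(*lev(-21.2,phi,16.7,129.7),s,False); T.append(t.round(2).tolist());W.append(w_.round(2).tolist())
print(T);print(W)
```

```text
16.722742977863028 [-4.08112673 -3.964706    0.57028563] [ 0.22  0.41 -0.16  0.03 -1.22 -1.44]
a -21.306828244860952 128.54058578292072 [547.34542929 -51.10679808 180.62588768] phi 0.22443370092410156
[[0.06, 0.11, 0.0], [0.08, 0.21, 0.0], [0.1, 0.29, 0.0], [0.12, 0.39, 0.0], [0.15, 0.46, 0.0], [0.17, 0.54, 0.0], [0.18, 0.56, 0.0]]
[[-0.01, -0.01, -0.39], [-0.01, -0.01, -0.68], [-0.01, -0.01, -0.89], [-0.01, -0.01, -1.18], [-0.01, -0.01, -1.39], [-0.01, -0.01, -1.61], [-0.01, -0.01, -1.68]]
```

>>> jog_arm:
  translation:
    - [0.06,0.11,0]
    - [0.08,0.21,0]
    - [0.1,0.29,0]
    - [0.12,0.39,0]
    - [0.15,0.46,0]
    - [0.17,0.53,0]
    - [0.17,0.53,0]
    - [0.17,0.53,0]
  rot:
    - [0,0,-0.39]
    - [0,0,-0.68]
    - [0,0,-0.89]
    - [0,0,-1.18]
    - [0,0,-1.39]
    - [0,0,-1.61]
    - [0,0,-1.61]
    - [0,0,-1.61]
  gripper: [0,0,0,0,0,0,0,0]

```text
clock: 10.15
position: [544.3, -52.3, 136.5]
ee_rot: [-0.695, -0.128, 0.131, 0.695]
contact_force: [-5.4, -2.4, 3.2]
gripper_width: 17.1
```

Run:
```python
from h import *
s=arm.read_state(); print(s['gripper_width'],s['contact_force'])
m=R.from_quat(s['ee_rot']).as_matrix(); g=s['position']-16.7*m[:,1]; d=g[:2]-C
print('a',np.degrees(np.arctan2(d[1],-d[0])),np.hypot(*d),g, 'phi',np.arcsin(-m[2,0]))
```

```text
17.063951791730997 [-5.3551197  -2.40152596  3.18721047]
a -21.321177899625937 131.7228050131996 [544.39271243 -52.29382984 153.17856399] phi 0.0036554621100044708
```

>>> jog_arm:
  translation:
    - [0,0,0]
    - [0,0,0]
    - [0,0,0]
    - [0,0,0]
    - [0,0,0]
    - [-0.4,-0.8,0]
    - [-0.8,-1.6,0]
    - [-1,-2.4,0]
    - [-1,-3,0]
    - [-1,-3,0]
    - [-1,-3,0]
  rot:
    - [0,0,0]
    - [0,0,0]
    - [0,0,0]
    - [0,0,0]
    - [0,0,0]
    - [0,0,0]
    - [0,0,0]
    - [0,0,0]
    - [0,0,0]
    - [0,0,0]
    - [0,0,0]
  gripper: [0.3,0.6,1,1,1,1,1,1,1,1,1]

```text
clock: 11.25
position: [498.3, -70.0, 287.1]
ee_rot: [-0.695, -0.129, 0.13, 0.695]
contact_force: [0.4, -0.1, -0.3]
gripper_width: 85.4
```

Run:
```python
from h import *
im=cam('wrist'); f=np.ascontiguousarray(im['frame'][...,::-1])
print(arm.read_state()['position'],arm.read_state()['joints'].round(2))
a=np.radians(-21.3); e=np.array([-np.cos(a),np.sin(a),0]); n=np.array([e[1],-e[0],0])
for k,(dz,ph) in enumerate(((0,0),(0,.12))):
  for s in (-9,9):
    p=np.r_[C,161]+165*np.array([e[0]*np.cos(ph),e[1]*np.cos(ph),np.sin(ph)])+s*n
    q=pix(im,p); print(q); cv2.circle(f,tuple(q.astype(int).tolist()),1,[(0,0,255),(0,255,0)][k],-1)
u=pix(im,[620,-20,150]).astype(int); x0,y0=max(u[0]-130,0),max(min(u[1]-120,220),0)
cv2.imwrite('pics/w5.png',cv2.resize(f[y0:y0+180,x0:x0+260],None,fx=3,fy=3,interpolation=cv2.INTER_CUBIC))
```

```text
[497.77697647 -70.06071745 285.90474371] [ 0.18  0.14 -0.19 -0.   -1.25 -1.39]
[307.48883859 207.68033959]
[327.23319518 207.58692447]
[306.72596964 216.25047084]
[327.84561686 216.15303373]
```

View pics/w5.png

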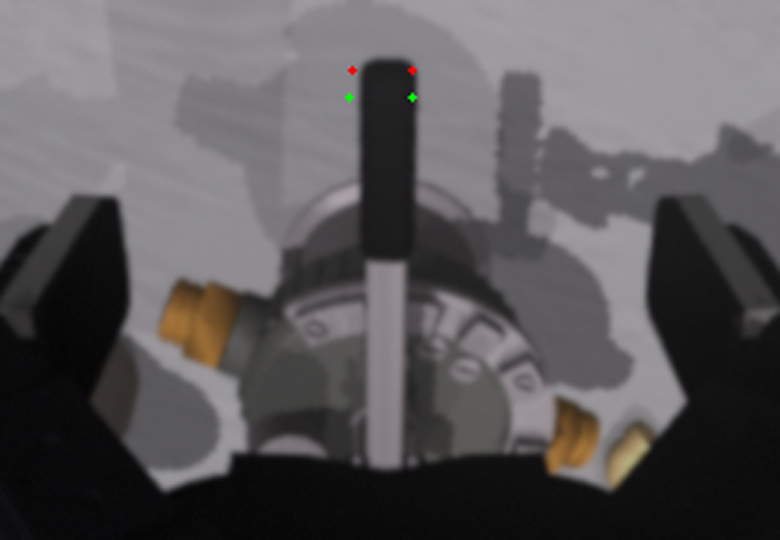

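The view shows the lever level, with its end matching the home marks at about (385,65). It lies over the tall screw, with only the two flat plugs visible to its right. So the lever is home. Next is the key.

Run:
```python
from h import *
P,Q=lev(0,0); go([517,262,270],Q)
```

```text
t [2.749, 0.317, 6.058] r [-0.007, 2.635, -0.035] rows>= 6.7
```

>>> jog_arm:
  translation:
    - [0.4,0.3,0.9]
    - [0.8,0.3,1.8]
    - [1.2,0.3,2.7]
    - [1.6,0.3,3.6]
    - [2.0,0.3,4.5]
    - [2.4,0.3,5.4]
    - [2.75,0.3,6.05]
    - [2.75,0.3,6.05]
    - [2.75,0.3,6.05]
    - [2.75,0.3,6.05]
  rot:
    - [0,0.7,0]
    - [0,1.4,0]
    - [0,2.1,0]
    - [0,2.63,0]
    - [0,2.63,0]
    - [0,2.63,0]
    - [0,2.63,0]
    - [0,2.63,0]
    - [0,2.63,0]
    - [0,2.63,0]
  gripper: [1,1,1,1,1,1,1,1,1,1]

```text
clock: 12.3
position: [516.8, 260.7, 269.7]
ee_rot: [0.708, -0.002, -0.002, -0.707]
contact_force: [0.7, -0.3, 0.1]
gripper_width: 85.1
```

Run:
```python
from h import *
im=cam('wrist'); print(im['p'])
import pickle; pickle.dump(im,open('w6.pkl','wb'))
for t in ['vent_key','tool_block']:
    for d in spotter.look_for('wrist',t)[:4]:
        P=w(im,d['centre']); print(t,round(d['score'],2),P.round(0),pix(im,P).round(0))
u=pix(im,[530,262,100]).astype(int); x0,y0=u[0]-130,max(0,min(220,u[1]-90)); print(x0,y0)
save(im,'w6.png',(x0,y0,x0+260,y0+180),3)
```

```text
[444.8665782  262.30866914 412.06491068]
vent_key 0.64 [512. 271. 128.] [329. 182.]
vent_key 0.62 [479. 192. 124.] [246. 148.]
tool_block 0.84 [558. 263.  63.] [320. 208.]
tool_block 0.69 [395. 292.  46.] [345.  69.]
tool_block 0.6 [509. 271. 130.] [329. 179.]
tool_block 0.28 [ 726. -272.   12.] [ 59. 275.]
189 103
```

View pics/w6.png

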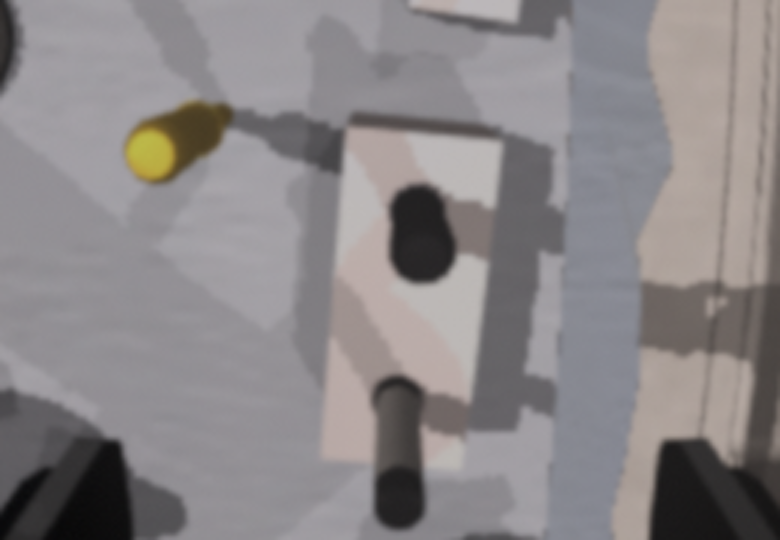

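The crop shows the white block with the black-handled key, its top at (422,253), and the grey marker, its top at (400,500). The yellow tool at (152,155) stands clear of both.

```bash
cat > k.py <<'E'
from h import *
import pickle; im=pickle.load(open('w6.pkl','rb'))
f=lambda x,y,z: ray(im,(189+x/3,103+y/3),z)
K=f(422,252,135); print('key',K.round(1))
c=[f(x,y,60)[:2] for x,y in [(345,127),(502,142),(465,470),(320,460)]]
print(np.array(c).round(1)); m=np.mean(c,0); ax=(c[3]+c[2]-c[0]-c[1])/2; L=np.hypot(*ax); ax/=L
print('block',m.round(1),L,np.hypot(*(c[1]-c[0])),'hole',(m-40*ax).round(1),'marker hole',(m+40*ax).round(1),f(400,500,151).round(1), np.degrees(np.arctan2(ax[1],ax[0])))
E
python3 k.py
python3 - <<'E'
from h import *
Q=lev(0,0)[1]
E
```

```text
key [514.6 271.7 135. ]
[[484.4 244.6]
 [490.  304.5]
 [628.9 293.5]
 [624.1 232. ]]
block [556.9 268.7] 139.76932286320397 60.15660996472657 hole [517. 272.] marker hole [596.7 265.3] [592.1 265.  151. ] -4.850615355960617
```

Run:
```python
from h import *
Q=lev(0,0)[1]; go([516,272,170],Q); go([516,272,92],Q)
```

```text
t [-0.014, 2.017, 0.231] r [0.0, -0.005, -0.036] rows>= 2.0
t [-0.006, 3.577, 0.231] r [0.0, -0.005, -0.036] rows>= 3.6
```

>>> jog_arm:
  translation:
    - [-0.01,0.8,0.23]
    - [-0.01,1.6,0.23]
    - [-0.01,1.9,0.23]
    - [-0.01,2.5,0.23]
    - [-0.01,3.1,0.23]
    - [-0.01,3.58,0.23]
    - [-0.01,3.58,0.23]
    - [-0.01,3.58,0.23]
    - [-0.01,3.58,0.23]
    - [-0.01,3.58,0.23]
    - [-0.01,3.58,0.23]
    - [-0.01,3.58,0.23]
    - [-0.01,3.58,0.23]
    - [-0.01,3.58,0.23]
  rot:
    - [0,0,0]
    - [0,0,0]
    - [0,0,0]
    - [0,0,0]
    - [0,0,0]
    - [0,0,0]
    - [0,0,0]
    - [0,0,0]
    - [0,0,0]
    - [0,0,0]
    - [0,0,0]
    - [0,0,0]
    - [0,0,0]
    - [0,0,0]
  gripper: [1,1,1,1,1,1,1,0.6,0.3,0.1,0,0,0,0]

```text
clock: 13.85
position: [516.2, 272.2, 92.9]
ee_rot: [-0.707, 0.001, 0.001, 0.707]
contact_force: [-1.2, -1.3, 5.6]
gripper_width: 19.9
```

Run:
```python
from h import *
s=arm.read_state(); print(s['gripper_width'],s['contact_force'],s['position'],R.from_quat(s['ee_rot']).as_matrix().round(3))
```

```text
19.907549619386536 [-1.21379067 -1.2663576   5.5712628 ] [516.19913873 272.18063251  92.91838681] [[ 1.    -0.004  0.   ]
 [-0.     0.001  1.   ]
 [-0.004 -1.     0.001]]
```

```bash
cat >> h.py <<'E'
def key(M,h,phi=-0.4712,a=1.1,L=88):
    "TCP pose with key tip h mm out of mouth M along bore axis"
    Q=lev(a,phi)[1]; d=-Q.as_matrix()[:,1]; return np.array(M)+(h+L)*d, Q
M=np.array([677.7,-38.5,162.9])
E
python3 - <<'E'
from h import *
s=arm.read_state()
P,Q=key(M,25); print(P); go(P,Q,s); go(P+[0,0,30],Q,s)
E
```

```text
[626.41244339 -37.5152286  263.58573266]
t [2.193, -3.425, -6.192] r [-0.035, 0.133, -3.402] rows>= 7.4
t [2.19, -4.025, -6.191] r [-0.035, 0.133, -3.402] rows>= 7.7
```

>>> jog_arm:
  translation:
    - [0,-0.6,0]
    - [0,-1.4,0]
    - [0,-2.2,0]
    - [0,-3.0,0]
    - [0,-3.8,0]
    - [0.3,-4.0,-0.9]
    - [0.6,-4.0,-1.8]
    - [0.9,-4.0,-2.7]
    - [1.2,-4.0,-3.6]
    - [1.5,-4.0,-4.5]
    - [1.9,-4.0,-5.4]
    - [2.19,-4.0,-6.19]
    - [2.19,-4.0,-6.19]
    - [2.19,-4.0,-6.19]
    - [2.19,-3.42,-6.19]
    - [2.19,-3.42,-6.19]
    - [2.19,-3.42,-6.19]
  rot:
    - [0,0,0]
    - [0,0,0]
    - [0,0,0]
    - [0,0,0]
    - [0,0,0]
    - [0,0,-0.5]
    - [0,0,-1.0]
    - [0,0,-1.5]
    - [0,0,-2.0]
    - [0,0,-2.5]
    - [0,0.1,-3.0]
    - [0,0.13,-3.4]
    - [0,0.13,-3.4]
    - [0,0.13,-3.4]
    - [0,0.13,-3.4]
    - [0,0.13,-3.4]
    - [0,0.13,-3.4]
  gripper: [0,0,0,0,0,0,0,0,0,0,0,0,0,0,0,0,0]

```text
clock: 15.55
position: [626.2, -36.5, 263.0]
ee_rot: [-0.688, -0.159, -0.17, 0.688]
contact_force: [0.6, 0.1, -1.6]
gripper_width: 19.7
```

Run:
```python
from h import *
s=arm.read_state(); print(s['gripper_width'],s['contact_force']); go(*key(M,25)); go(*key(M,-38))
im=cam('wrist'); im2=cam('scene'); im3=cam('top')
import pickle; pickle.dump((im,im2,im3),open('w7.pkl','wb'))
Rt=R.from_quat(s['ee_rot']).as_matrix(); tip=s['position']+88*Rt[:,1]; print('tip',tip)
fs=[]
for i,h in ((im,1),(im2,0),(im3,0)):
    u,v=pix(i,tip).astype(int); print(u,v,pix(i,M))
    x0,y0=max(0,min(580,u-30)),max(0,min(360,v-28))
    f=cv2.resize(np.ascontiguousarray(i['frame'][y0:y0+66,x0:x0+60,::-1]) ,(264,290),interpolation=cv2.INTER_CUBIC) if not h else cv2.resize(np.ascontiguousarray(i['frame'][max(0,v-90):max(0,v-90)+180,u-80:u+80,::-1]),(530,596),interpolation=cv2.INTER_CUBIC)
    fs.append(f)
cv2.imwrite('pics/w7.png',np.hstack([fs[0],np.vstack([fs[1],fs[2],np.zeros((16,264,3),np.uint8)])]))
```

```text
19.72835487196093 [ 0.55872301  0.1203895  -1.61576631]
t [0.009, -0.009, -0.021] r [-0.036, 0.008, -0.013] rows>= 0.0
t [0.011, 1.251, -0.027] r [-0.036, 0.008, -0.013] rows>= 1.3
tip [666.01818851 -36.79904851 184.51804654]
317 204 [315.69608972 196.04893133]
281 156 [279.33756407 162.39679113]
329 153 [330.48578327 150.81399534]
```

View pics/w7.png

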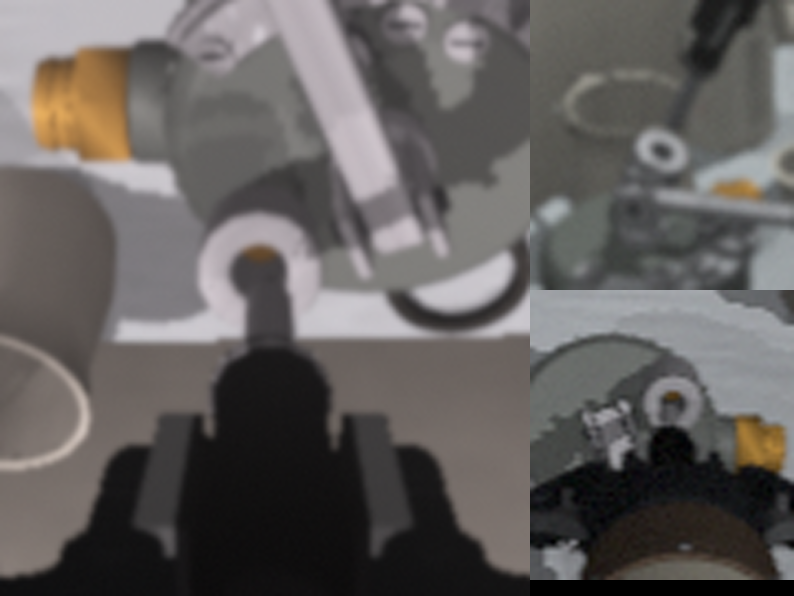

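The wrist view shows the pin heading into the bore, within about 1 mm sideways. The scene crop hints at an offset along the tool's x axis, so I check with the predicted outline overlaid.

Run:
```python
from h import *
import pickle; im,im2,_=pickle.load(open('w7.pkl','rb')); s=arm.read_state()
Rt=R.from_quat(s['ee_rot']).as_matrix(); fs=[]
for i,k,hw,hh in ((im,10,20,30),(im2,14,14,21)):
    tip=s['position']+88*Rt[:,1]; u,v=pix(i,tip).astype(int); x0,y0=u-hw,v-hh
    f=cv2.resize(np.ascontiguousarray(i['frame'][y0:y0+2*hh,x0:x0+2*hw,::-1]),None,fx=k,fy=k,interpolation=cv2.INTER_CUBIC)
    dot=lambda P,c: cv2.circle(f,tuple(((pix(i,P)-[x0,y0]+.5)*k).astype(int).tolist()),2,c,-1)
    for t in np.linspace(0,2*np.pi,16,endpoint=False):
        o=Rt[:,0]*np.cos(t)+Rt[:,2]*np.sin(t)
        dot(tip+5.5*o,(0,0,255)); dot(tip-55*Rt[:,1]+5.5*o,(255,0,0)); dot(M+7.5*o,(0,255,0)); dot(M+16.5*o,(0,255,255))
    fs.append(f[:588])
cv2.imwrite('pics/w8.png',np.hstack([fs[0],fs[1]]))
```

```text
(no output)
```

View pics/w8.png

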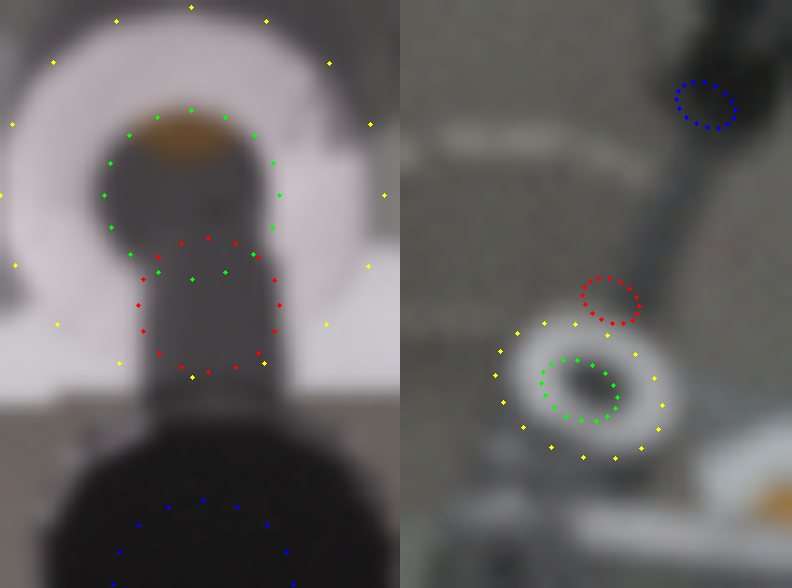

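The overlay puts the wrist-view mouth and tip within about 0.6 mm of prediction. The scene crop is too coarse to settle the offset, because the pin is only about 4 px wide there. I insert in small steps and watch the force.

>>> jog_arm:
  translation:
    - [0.01,0.0,-0.03]
    - [0.01,0.2,-0.033]
    - [0.01,0.35,-0.033]
    - [0.01,0.5,-0.033]
    - [0.01,0.6,-0.033]
    - [0.01,0.65,-0.033]
    - [0.01,0.65,-0.033]
  rot:
    - [-0.03,0,0]
    - [-0.03,0,0]
    - [-0.03,0,0]
    - [-0.03,0,0]
    - [-0.03,0,0]
    - [-0.03,0,0]
    - [-0.03,0,0]
  gripper: [0,0,0,0,0,0,0]

```text
clock: 16.4
position: [642.3, -38.5, 235.4]
ee_rot: [0.689, 0.159, 0.172, -0.686]
contact_force: [-1.3, -1.2, -1.4]
gripper_width: 20.0
```

Run:
```python
from h import *
s=arm.read_state(); Rt=R.from_quat(s['ee_rot']).as_matrix()
print('F tool',(Rt.T@s['contact_force']).round(2),s['wrist_torque'],s['gripper_width']); go(*key(M,-8)); go(*key(M,-38))
```

```text
F tool [-1.79  0.67 -1.18] [0.01529515 1.2914078  0.02056757] 19.969205600629923
t [-0.027, 0.014, 0.013] r [-0.008, 0.001, 0.006] rows>= 0.0
t [-0.028, 0.614, 0.012] r [-0.008, 0.001, 0.006] rows>= 0.6
```

>>> jog_arm:
  translation:
    - [-0.025,0.05,0.0]
    - [-0.025,0.15,0.0]
    - [-0.025,0.25,0.0]
    - [-0.025,0.3,0.0]
    - [-0.025,0.3,0.0]
  rot:
    - [0,0,0]
    - [0,0,0]
    - [0,0,0]
    - [0,0,0]
    - [0,0,0]
  gripper: [0,0,0,0,0]

```text
clock: 16.9
position: [647.9, -38.6, 220.8]
ee_rot: [0.689, 0.159, 0.171, -0.686]
contact_force: [0.3, -0.2, -1.2]
gripper_width: 20.8
```

Run:
```python
from h import *
s=arm.read_state(); Rt=R.from_quat(s['ee_rot']).as_matrix()
print('F tool',(Rt.T@s['contact_force']).round(2),s['wrist_torque'],s['gripper_width']); go(*key(M,-23)); go(*key(M,-38))
```

```text
F tool [-0.26  1.26 -0.2 ] [0.03470219 1.11177719 0.01119897] 20.76016460210887
t [0.005, 0.002, 0.013] r [-0.006, 0.002, -0.002] rows>= 0.0
t [0.005, 0.302, 0.013] r [-0.006, 0.002, -0.002] rows>= 0.3
```

The tip is 23 mm into the bore with almost no force. I push on to the end of travel.

>>> jog_arm:
  translation:
    - [0,0.1,0.0]
    - [0,0.18,0.0]
    - [0,0.24,0.0]
    - [0,0.29,0.0]
    - [0,0.32,0.0]
    - [0,0.32,0.0]
    - [0,0.32,0.0]
    - [0,0.32,0.0]
  rot:
    - [0,0,0]
    - [0,0,0]
    - [0,0,0]
    - [0,0,0]
    - [0,0,0]
    - [0,0,0]
    - [0,0,0]
    - [0,0,0]
  gripper: [0,0,0,0,0,0,0,0]

```text
clock: 17.7
position: [655.1, -38.8, 209.0]
ee_rot: [0.689, 0.159, 0.172, -0.686]
contact_force: [-9.3, 1.2, 10.5]
gripper_width: 20.4
```

Run:
```python
from h import *
s=arm.read_state(); Rt=R.from_quat(s['ee_rot']).as_matrix()
print('F tool',(Rt.T@s['contact_force']).round(2),s['wrist_torque'],s['gripper_width']); go(*key(M,-38))
```

```text
F tool [ -3.46 -13.62   1.04] [0.46218791 2.21271268 0.18770621] 20.416768267550424
t [-0.016, 0.027, 0.015] r [-0.005, 0.003, 0.015] rows>= 0.0
```

>>> jog_arm:
  translation:
    - [-0.02,0.05,0]
    - [-0.02,0.05,0]
    - [-0.02,0.05,0]
    - [-0.02,0.05,0]
  rot:
    - [0,0,0]
    - [0,0,0]
    - [0,0,0]
    - [0,0,0]
  gripper: [0,0,0,0]

```text
clock: 18.1
position: [655.1, -38.9, 209.0]
ee_rot: [0.689, 0.16, 0.173, -0.686]
contact_force: [-10.6, 1.9, 10.9]
gripper_width: 20.6
```

Run:
```python
from h import *
s=arm.read_state(); Rt=R.from_quat(s['ee_rot']).as_matrix()
print('F tool',(Rt.T@s['contact_force']).round(2)); go(*key(M,-38))
```

```text
F tool [ -4.47 -14.58   1.69]
t [-0.016, 0.026, 0.016] r [-0.004, 0.004, 0.032] rows>= 0.0
```

>>> jog_arm:
  translation:
    - [0,-0.06,0]
    - [0,-0.06,0]
    - [0,-0.06,0]
  rot:
    - [0,0,0]
    - [0,0,0]
    - [0,0,0]
  gripper: [0,0,0]

```text
clock: 18.4
position: [653.7, -38.9, 211.6]
ee_rot: [0.689, 0.16, 0.173, -0.686]
contact_force: [-2.2, 0.1, 1.6]
gripper_width: 20.3
```

Run:
```python
from h import *
s=arm.read_state(); Rt=R.from_quat(s['ee_rot']).as_matrix()
print('F tool',(Rt.T@s['contact_force']).round(2)); go(*key(M,-38))
```

```text
F tool [-1.19 -2.45  0.07]
t [-0.015, 0.086, 0.016] r [-0.004, 0.004, 0.032] rows>= 0.1
```

The hard stop is confirmed: about 15 N, with no further travel. Backing off 3 mm leaves about 3.7 N of spring force. I withdraw.

>>> jog_arm:
  translation:
    - [-0.01,-0.2,0.0]
    - [-0.01,-0.5,0.0]
    - [-0.01,-0.9,0]
    - [-0.01,-1.5,0]
    - [-0.01,-2.1,0]
    - [-0.01,-2.1,0]
    - [-0.01,-2.1,0]
  rot:
    - [0,0,0]
    - [0,0,0]
    - [0,0,0]
    - [0,0,0]
    - [0,0,0]
    - [0,0,0]
    - [0,0,0]
  gripper: [0,0,0,0,0,0,0]

```text
clock: 19.1
position: [605.0, -37.9, 305.2]
ee_rot: [0.688, 0.16, 0.173, -0.686]
contact_force: [0.2, 0.0, -2.5]
gripper_width: 19.9
```

Run:
```python
from h import *
s=arm.read_state(); print(s['position'],s['gripper_width'],s['contact_force']); Q=lev(0,0)[1]
go([516.5,272,280],Q); go([516.5,272,180],Q)
im=cam('wrist'); 
for d in spotter.look_for('wrist','filter_housing')[:1]: print(w(im,d['centre']))
import pickle; pickle.dump(im,open('w9.pkl','wb'))
```

```text
[605.01435527 -37.91475155 305.18332407] 19.941177526424966 [ 2.38035079e-01  2.73047303e-04 -2.46351534e+00]
t [-1.91, -0.412, 6.164] r [0.024, -0.133, 3.414] rows>= 6.5
t [-2.827, 1.365, 6.161] r [0.024, -0.133, 3.414] rows>= 6.9
[644.42700691 -22.0479222  123.28236975]
```

>>> jog_arm:
  translation:
    - [-0.2,-0.4,0.5]
    - [-0.5,-0.41,1.4]
    - [-0.8,-0.41,2.3]
    - [-1.1,-0.41,3.2]
    - [-1.4,-0.41,4.1]
    - [-1.65,-0.41,5.0]
    - [-1.9,-0.41,5.8]
    - [-1.91,-0.41,6.16]
    - [-1.91,-0.41,6.16]
    - [-1.91,-0.41,6.16]
  rot:
    - [0,0,0.5]
    - [0,0,1.0]
    - [0,0,1.5]
    - [0,0,2.0]
    - [0,-0.1,2.5]
    - [0,-0.13,3.0]
    - [0.02,-0.13,3.41]
    - [0.02,-0.13,3.41]
    - [0.02,-0.13,3.41]
    - [0.02,-0.13,3.41]
  gripper: [0,0,0,0,0,0,0,0,0,0]

```text
clock: 20.2
position: [516.1, 271.1, 276.7]
ee_rot: [0.708, -0.002, -0.001, -0.706]
contact_force: [-0.1, 0.3, -1.5]
gripper_width: 20.2
```

Run:
```python
from h import *
s=arm.read_state(); print(s['position']); Q=lev(0,0)[1]
go([516.2,272.2,158],Q); go([516.2,272.2,93],Q)
```

```text
[516.11335647 271.12635525 276.67013849]
t [0.012, 2.373, 0.03] r [0.025, -0.004, -0.031] rows>= 2.4
t [0.018, 3.673, 0.034] r [0.025, -0.004, -0.031] rows>= 3.7
```

>>> jog_arm:
  translation:
    - [0.01,0.8,0.03]
    - [0.01,1.6,0.03]
    - [0.01,2.2,0.03]
    - [0.01,2.37,0.03]
    - [0.01,2.37,0.03]
    - [0.01,2.5,0.03]
    - [0.01,2.65,0.03]
    - [0.01,2.75,0.03]
    - [0.01,2.75,0.03]
  rot:
    - [0.02,0,-0.03]
    - [0.02,0,-0.03]
    - [0.02,0,-0.03]
    - [0.02,0,-0.03]
    - [0.02,0,-0.03]
    - [0.02,0,-0.03]
    - [0.02,0,-0.03]
    - [0.02,0,-0.03]
    - [0.02,0,-0.03]
  gripper: [0,0,0,0,0,0,0,0,0]

```text
clock: 21.1
position: [515.7, 272.0, 138.7]
ee_rot: [0.707, -0.001, -0.0, -0.707]
contact_force: [0.1, -0.7, -0.9]
gripper_width: 20.0
```

Run:
```python
from h import *
s=arm.read_state(); print(s['position'],s['contact_force'],s['wrist_torque']); Q=lev(0,0)[1]
go([516.2,272.2,93],Q)
```

```text
[515.72799713 271.98576579 138.74773146] [ 0.05251744 -0.66882501 -0.91623308] [-0.04472451  0.0473312   0.03417857]
t [0.01, 0.915, 0.005] r [0.007, -0.005, -0.006] rows>= 0.9
```

Tip about 9 mm into the hole and no resistance, so I seat it.

>>> jog_arm:
  translation:
    - [0.01,0.3,0]
    - [0.01,0.6,0]
    - [0.01,0.8,0]
    - [0.01,0.9,0]
    - [0.01,0.91,0]
    - [0.01,0.91,0]
  rot:
    - [0,0,0]
    - [0,0,0]
    - [0,0,0]
    - [0,0,0]
    - [0,0,0]
    - [0,0,0]
  gripper: [0,0,0,0,0,0]

```text
clock: 21.7
position: [516.5, 272.3, 93.7]
ee_rot: [0.707, -0.0, 0.0, -0.707]
contact_force: [-0.1, -0.7, -1.4]
gripper_width: 20.3
```

Run:
```python
from h import *
s=arm.read_state(); print(s['position'],s['contact_force'],s['wrist_torque'])
```

```text
[516.50158704 272.25471312  93.70751109] [-0.05469328 -0.68469175 -1.4354246 ] [-0.11446439 -0.02771445 -0.04790544]
```

>>> jog_arm:
  translation:
    - [0,0.01,0]
    - [0,0.01,0]
    - [0,0.01,0]
    - [0,0.01,0]
    - [0,0.01,0]
    - [0,-0.3,0]
    - [0,-1.0,0]
    - [0,-1.9,0]
    - [0,-2.8,0]
    - [0,-3.5,0]
    - [0,-3.5,0]
    - [0,-3.5,0]
  rot:
    - [0,0,0]
    - [0,0,0]
    - [0,0,0]
    - [0,0,0]
    - [0,0,0]
    - [0,0,0]
    - [0,0,0]
    - [0,0,0]
    - [0,0,0]
    - [0,0,0]
    - [0,0,0]
    - [0,0,0]
  gripper: [0.3,0.6,1,1,1,1,1,1,1,1,1,1]

```text
clock: 22.9
position: [516.4, 272.4, 269.4]
ee_rot: [-0.707, -0.0, -0.001, 0.708]
contact_force: [-0.1, 0.3, -0.9]
gripper_width: 85.3
```

Run:
```python
from h import *
s=arm.read_state(); print(s['position'],s['contact_force'],s['gripper_width'])
im=cam('wrist'); im2=cam('scene')
u=pix(im,[530,265,100]).astype(int)
def crop(i,P,hw,hh,k):
    u,v=pix(i,P).astype(int); x0=max(0,min(640-2*hw,u-hw)); y0=max(0,min(400-2*hh,v-hh)); return cv2.resize(np.ascontiguousarray(i['frame'][y0:y0+2*hh,x0:x0+2*hw,::-1]),None,fx=k,fy=k,interpolation=cv2.INTER_CUBIC)
a=crop(im,[530,265,100],65,98,3); b=crop(im2,[600,120,100],65,98,3)
cv2.imwrite('pics/w10.png',np.hstack([a,b]))
K=pix(im,[516.5,272.2,135]); print('expected key top px in crop',K,u)
```

```text
[516.42770101 272.44199133 269.43660711] [-0.13685221  0.2853095  -0.92023092] 85.32697514115195
expected key top px in crop [317.12778645 188.34447541] [310 192]
```

View pics/w10.png

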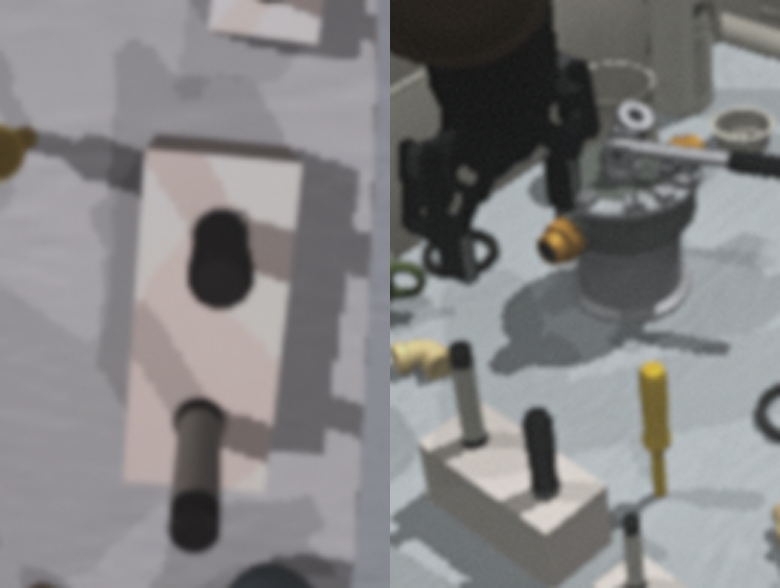

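The key stands upright with its shoulder on the block (wrist crop (220,275), scene (540,455)). The lever lies level at about (680,150). Nothing touches the robot, so I hand in.

```bash
python3 -c "
from h import *
print(job_done())"
```

```text
the job is handed in; nothing more can be done
None
```

The job is handed in at about 23 s of the 66 s allowed, and every step appears to have worked; no verdict is reported.

**What I did**
- **Lever:** I lifted it out of the shut pocket, swung it to the right-hand notch at about −21° on the tall set screw's line, and let it drop home there.
- **Vent:** I took the black-handled key from the larger white block and pushed its pin down the tilted bore until the plunger stopped.
- **Key:** I drew it out and stood it back in its hole, then opened the gripper and raised it clear.

**Last checks**
- **Lever:** the grip was back at 153 mm, about 0.004 rad off level, at −21.3°. The picture after release showed it level and lying over the tall screw, with only the two flat plugs visible.
- **Plunger:** about 15 N at the hard stop with no further travel, falling to about 3.7 N of spring force when I backed off 3 mm. The stop came about 1.3 mm earlier than I had calculated. I did not look at the sprung-back plunger directly; I infer it from that spring force and from drawing the key fully out.
- **Key:** I released it within 1 mm of its original height, and the last picture shows it upright with its shoulder on the block. The gripper was open and clear.
- **Bystanders:** no unplanned contact forces, and the ones in the last picture (not all were) look unmoved; I did not measure them again.

**One disagreement:** before I pushed the key in, the coarse scene view suggested its pin was about 7 mm off along the tool's x axis, while the wrist view showed it aligned. I trusted the wrist view, and the pin went in with almost no force.

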